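Settle the cup stage on its cone, groove and flat seats

ROBOT

A 6-joint arm with a two-finger parallel gripper is mounted at the origin on the work surface. World frame = base frame: x ahead of the robot, y to its left, z up, the work surface at z = 0. Lengths are in m, angles in degrees, forces in N, time in s.
With the tool pointing down it reaches from about 0.35 to 0.875 m from the base axis. Payload 4.2 kg.
Tool frame: the origin (TCP) lies at the very end of the fingers, on their centre line; the grasp point (between the pads) lies r.pinch_z behind it (r.pinch_z is the distance from the TCP to the grasp point, in m); y points along the fingers, z is the direction in which the jaws open and shut, and the axes are right-handed (so a half turn about y gives the same grasp; the last joint's range is limited). The gripper opens to 87 mm and grips with 3 to 60 N. Pads are 19 mm wide; open, the fingers measure 117 mm over their backs; the gripper's body (75 mm by 190 mm) begins 51 mm behind the grasp point.
Start: joints at [78.243, 22.042, 0.453, 0, -68.411, -14.817], TCP at [0.28, 0.559, 0.223] pointing down, gripper open.
Joint ranges: [-179.83, 179.83], [-69.29, 118.12], [-61.27, 80.66], [-181.25, 117.63], [-171.15, -9.14], [-177.46, 177.46]. Speed limits (degrees/s): [159.86, 159.86, 180, 180, 180, 180].

INTERFACE

Orientations are given as a 3x3 rotation matrix whose columns are the frame's x, y, z axes.
In Python, from station import sense, capture, camera_params, r gives the robot as it stands.
- The arm moves only by the tool move_arm, never from a script. Its argument "increments" is text: rows parted by semicolons, each of 7 numbers parted by spaces: the closure, from -1 (fully open) to 1 (shut), so that 0 is half open, then the shift along the tool's x, y, z in m, then the turn, a rotation vector about the tool's x, y, z in rad. In form: hand x y z wx wy wz; .... A call has 1 to 8 rows; each row is the pose to reach, as a shift and turn from the pose commanded when the call began, along the tool's axes at that moment; what a row does not reach only later rows make up. A row lasts 1/10 s, in which the tool goes at most 50 mm and 8.59 degrees, less where a joint would pass 70% of its speed; a pose out of reach is approached as far as the arm can. A call with a gripper value outside its range is refused whole. The fingers move at their own pace and stop on an object; the grip force is fixed at half the most. Time passes only in rows, so rows that repeat a pose let the fingers close. It gives the time, the measured TCP pose, the force and the opening at its end, in the units of the state.
- sense(): the state, without advancing time (a new reading comes with each control period).
- capture(name): name is "scene" or "top" or "wrist"; returns (picture, depth): 420x560x3 uint8, red, green, blue; 420x560 float32, m along the optical axis (not along the pixel's ray), 0 where there is no reading.
- camera_params(name): a dict with "fx", "fy", "cx", "cy" (pixels), "xyz" and "orientation" of the camera in the world. Camera axes: x right, y down, z forward; pixel columns grow to the right and rows downward; lengths in m; the calibration is good to about 2 mm. The wrist camera is an equidistant fisheye: a pixel r from the principal point sees the ray r / f radians off the axis. A picture is of the moment at which its call begins: read the wrist's pose just before it. camera_params takes no time and is no camera call; for the wrist camera it gives the pose at the moment of the call.
- r.finish_job(): hands the job in, once; it reports no verdict.
The state is a dict: "time_s": time; "joints": joint angles; "joint_velocities": joint speeds; "effort": joint torques, N m; "tcp_pos": TCP position; "ee_rot": TCP orientation; "wrist_force": force on the tool from outside, world axes, zero at the start; "moment": the same for the moment, N m; "gripper_width": opening from 0.0 (shut) to 1.0 (fully open).
Only numpy, scipy, OpenCV 4.12 (cv2) and the standard library are available. Lean on these libraries where they do the work, as an engineer would, in place of code of your own. Each camera call takes 0.05 s, during which the arm holds its last target.

TASK

Pick up the three-footed cup stage from its rubber mat and settle it on the steel seat base, so that one ball foot sits fully home in the conical pit, one in the V-groove and one on the flat pad, and let go of it. Gently: the sliding bar with the pit may be clamped anywhere along its short travel, so feel for the pit with the foot instead of forcing or dropping the stage, and leave the crockery and the tape roll where they are.

Things in the scene. Friction and masses are not known exactly. Their poses are not given: they have to be found in the camera images.
- stage: Loose aluminium plate, rounded triangle 128 (x) x 88 (y) mm, on three equal 12 mm steel balls; 0.3 to 0.6 kg. Origin under the spigot's middle, at the balls' undersides. Heights above it: ball centres 6, plate 14 to 22, square spigot (30 x 30 mm, the grip) 22 to 66 mm. z up, +y to the flat-pad foot. Starts level on the mat. Fingers closing along its y let it tip about y in the grip, so the feet find their level.
- cone_foot (a point): Centre of the ball foot for the conical pit, at (50, -20, 6) mm in the stage's frame.
- groove_foot (a point): Centre of the ball foot for the V-groove, at (-50, -20, 6) mm in the stage's frame.
- flat_foot (a point): Centre of the ball foot for the flat pad, at (0, 40, 6) mm in the stage's frame.
- base: Dark steel plate 200 x 120 x 14 mm, fixed to the table, with three bright steel seats; origin on the table top, z up, x along the groove. Stage home: its axes along the base's, level, origin 18 mm higher, at y 0 and x -16 to 16 mm, all ball centres 24 mm up. Steel friction 0.5 to 0.7. Keep the contact force on the base under 25 N; 3 to 8 N is plenty.
- groove_seat (a point): Middle of the V-groove's mouth, at (-50, -20, 23.6) mm in the base's frame. Groove 62 mm long along x, 15 mm wide at the mouth, walls 50 degrees steep.
- flat_seat (a point): Middle of the flat pad's top, at (0, 40, 18) mm in the base's frame; pad 62 (x) x 34 (y) mm.
- pit_travel_mid (a point): Mid-travel point of the pit, at (50, -20, 22.4) mm in the base's frame. The pit (cone, 13 mm wide at the mouth, walls 50 degrees) is in the middle of a flat-topped bar 74 (x) x 35 mm, firmly clamped with the pit up to 16 mm either way along x from here: not measured. A ball on the bar's top beside the pit rides 4.4 mm above home; slid along x it drops in and meets the pit's far wall.
- mat: Black rubber mat, 180 x 150 x 4 mm, fixed, flat on the table, on which the stage starts; origin at the centre of its underside.
- mug_a: Bystander: glazed mug, 84 mm across, 88 mm high, loop handle on its +y side; origin at the centre of its underside.
- mug_b: Bystander: glazed mug, 84 mm across, 88 mm high, loop handle on its +y side; origin at the centre of its underside.
- mug_c: Bystander: glazed mug, 84 mm across, 88 mm high, loop handle on its +y side; origin at the centre of its underside.
- teabowl: Bystander: white tea bowl, 76 mm across, 50 mm high, between the base and the mat; origin at the centre of its underside.
- tape: Bystander: roll of paper tape, lying, 90 mm across, 20 mm high; origin at the centre of its underside.
- plates: Bystander: stack of white plates, 170 mm across, 46 mm high; origin at the centre of its underside.
Not all that is in view belongs to the job. Several things have the shape of the stage; the one meant has the colours described above.

How it is judged (in metres and radians):
On the way:
1. the stage is lifted clear of its mat (height (world z) of stage above 0.035 m and contact force between stage and mat below 0.01 N), for 0.1 s.
At the end, for the whole second after the job is handed in: Stage released and at rest on the base, all feet home: every ball centre 22 to 25.8 mm above the base's origin plane; cone foot within 3 mm of the pit's line and at base x 31 to 69 mm; groove foot within 3 mm of the groove's line; flat foot within 6 mm of its line (z of cone_foot in the frame of base between 0.022 and 0.0258 m and y of cone_foot in the frame of base between -0.023 and -0.017 m and x of cone_foot in the frame of base between 0.031 and 0.069 m and z of groove_foot in the frame of base between 0.022 and 0.0258 m and y of groove_foot in the frame of base between -0.023 and -0.017 m and z of flat_foot in the frame of base between 0.022 and 0.0258 m and y of flat_foot in the frame of base between 0.034 and 0.046 m and linear speed of stage below 0.01 m/s and angular speed of stage below 0.05 rad/s); the robot touches nothing.
It fails at once if the stage is pressed, knocked or dropped on the base (contact force over 25 N) (contact force between stage and base above 25 N).
It fails at once if the crockery or the tape roll is pushed about (moved over 20 mm) (distance of any of mug_a, mug_b, mug_c, teabowl, tape, plates from where it was at the start of the episode above 0.02 m).
It also fails if it takes over 64 s, if anything falls off the work surface, if the arm or the gripper's body presses on something with over 40 N, if the wrist force passes 120 N, or if a joint passes its speed limit or range.

## Working session

There is one attempt and no reset: what is moved stays moved. The work goes in short steps, Python scripts to look and compute and a tool call to move; the robot and the scene stay as the last step left them, time stands still between calls to the robot, and variables do not carry over. Pictures are saved under pics/ and viewed, and the job is handed in when it is done.

Besides the shell and the picture viewer there is one more tool, called after "Call:" as name(argument=value, ...), one argument or row to a line, values as JSON. move_arm: Moves the arm, as the interface text tells. Its arguments: {"type":"object","properties":{"increments":{"type":"string"}},"required":["increments"]}

```bash
ls; mkdir -p pics; python3 - <<'E'
from station import sense,capture,camera_params,r
import cv2,numpy as np
s=sense();print(s['time_s'],s['tcp_pos'],np.round(s['ee_rot'],3).tolist(),s['wrist_force'],s['gripper_width'],r.pinch_z)
for n in("scene","top"):
    im,d=capture(n);cv2.imwrite(f'pics/{n}0.png',im[:,:,::-1]);np.save(f'{n}0.npy',d);np.save(f'{n}0_im.npy',im)
    c=camera_params(n);print(n,c)
E
```

```text
pics
0.0 [0.27931133 0.55842936 0.22145327] [[-0.894, -0.001, -0.448], [0.448, -0.002, -0.894], [-0.0, -1.0, 0.002]] [ 0.56936878  0.51633362 -0.34605404] 0.9992117838342428 0.0187
scene {'fx': 512.9354845578247, 'fy': 512.9354845578247, 'cx': 280.3757270627638, 'cy': 216.45177050386891, 'xyz': array([ 1.32616294, -0.38636397,  1.50448838]), 'orientation': array([[ 0.43235829,  0.77281344, -0.46457045],
       [ 0.90166915, -0.36615313,  0.23005355],
       [ 0.00768455, -0.5183544 , -0.85513137]])}
top {'fx': 526.1262888326299, 'fy': 526.1262888326299, 'cx': 282.95035082523106, 'cy': 210.84077620377636, 'xyz': array([ 0.39798799, -0.00294212,  1.82908529]), 'orientation': array([[ 0.00753618, -0.99650263,  0.08322086],
       [-0.99994083, -0.00816267, -0.00719046],
       [ 0.00784461, -0.08316174, -0.99650519]])}
```

View pics/scene0.png

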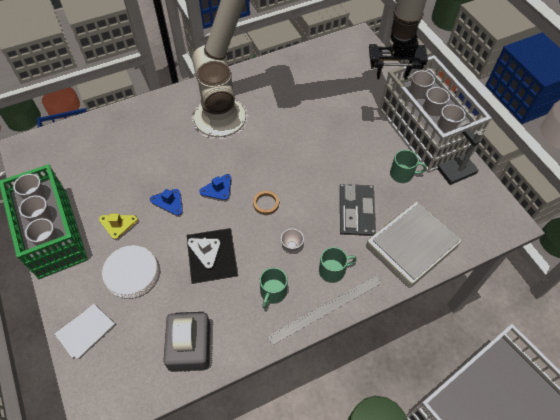

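View pics/top0.png

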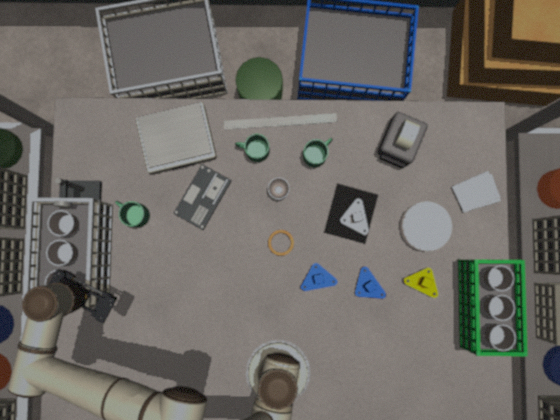

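Stage-shaped things in the top view are a bare aluminium one on the black mat at (355,216), blue ones at (317,279) and (368,283), and a yellow one at (421,283). Only the aluminium one, on the mat, fits the description. The base is the dark plate at (202,197). I'll enlarge the crops to confirm.

```bash
python3 - <<'E'
import cv2,numpy as np
a=np.load('top0_im.npy')[:,:,::-1];b=np.load('scene0_im.npy')[:,:,::-1]
R=lambda im,x,y,w=64,h=64,k=6:cv2.resize(im[y:y+h,x:x+w],None,fx=k,fy=k,interpolation=cv2.INTER_CUBIC)
cv2.imwrite('pics/crop0.png',np.hstack([R(a,322,182),R(a,170,164)]))
cv2.imwrite('pics/crop1.png',np.hstack([R(b,180,220),R(b,326,176)]))
E
```

```text
(no output)
```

View pics/crop0.png

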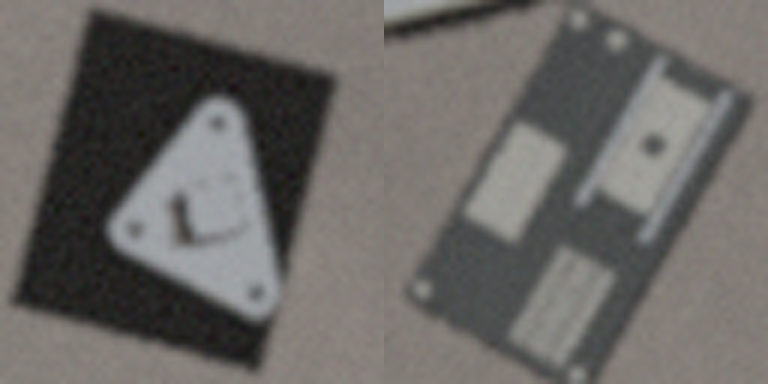

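View pics/crop1.png

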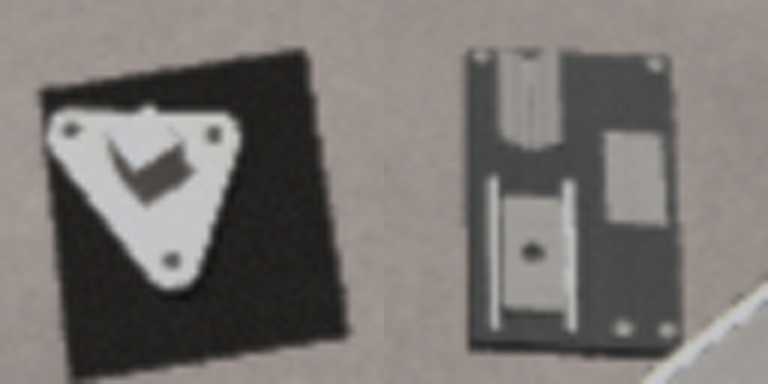

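```bash
cat >h.py <<'E'
import numpy as np,cv2
from station import sense,capture,camera_params,r
def cast(uv,c,z):
    uv=np.atleast_2d(uv).astype(float)
    d=np.c_[(uv[:,0]-c['cx'])/c['fx'],(uv[:,1]-c['cy'])/c['fy'],np.ones(len(uv))]@np.array(c['orientation']).T
    o=np.array(c['xyz']);t=(z-o[2])/d[:,2]
    return o+t[:,None]*d
def castf(uv,c,z): # fisheye
    uv=np.atleast_2d(uv).astype(float)
    a=(uv[:,0]-c['cx'])/c['fx'];b=(uv[:,1]-c['cy'])/c['fy'];th=np.hypot(a,b)+1e-12
    d=np.c_[a/th*np.sin(th),b/th*np.sin(th),np.cos(th)]@np.array(c['orientation']).T
    o=np.array(c['xyz']);t=(z-o[2])/d[:,2]
    return o+t[:,None]*d
def proj_f(P,c):
    q=(np.atleast_2d(P)-c['xyz'])@np.array(c['orientation']);rho=np.hypot(q[:,0],q[:,1]);th=np.arctan2(rho,q[:,2])
    return np.c_[c['cx']+c['fx']*th*q[:,0]/rho,c['cy']+c['fy']*th*q[:,1]/rho]
E
python3 - <<'E'
from h import *
for n,seedb,seeds,holes in (("top",(190,203),(350,213),[(358.2,202.5),(344.3,220.3),(364.7,230.7)]),("scene",(365,220),(212,262),[(180+172/6,220+260/6),(180+72/6,220+129/6),(180+214/6,220+133/6)])):
    im=np.load(n+'0_im.npy');c=camera_params(n);d=np.load(n+'0.npy')
    g=im.max(2).astype(int)
    m=(g<100).astype(np.uint8)
    k,lab,st,ce=cv2.connectedComponentsWithStats(m)
    lb=lab[seedb[1],seedb[0]];print(n,st[lb])
    cs,_=cv2.findContours((lab==lb).astype(np.uint8),cv2.RETR_EXTERNAL,cv2.CHAIN_APPROX_NONE)
    cc=max(cs,key=cv2.contourArea)[:,0]
    P=cast(cc,c,0.014)[:,:2]
    print('base rect',cv2.minAreaRect((P*1000).astype(np.float32)))
    # stage holes
    H=cast(holes,c,0.026);print('holes',np.round(H[:,:2]*1000,1).tolist())
    print('origin',[np.linalg.norm(H[i]-H[j])*1000 for i,j in((0,1),(1,2),(0,2))])
    ms=(g>165).astype(np.uint8);k,lab,st,ce=cv2.connectedComponentsWithStats(ms)
    # mat
    m2=(g<60).astype(np.uint8);k,lab,st,ce=cv2.connectedComponentsWithStats(m2)
    l=lab[seeds[1],seeds[0]];print([ (i,st[i].tolist()) for i in range(1,k) if 500<st[i,4]<4000])
    print('depth base',d[seedb[1],seedb[0]])
E
```

```text
top [     0      0    560    420 171908]
base rect ((579.3772583007812, 0.64971923828125), (1459.8602294921875, 1979.666748046875), 0.29600921273231506)
holes [[579.5, -275.2], [517.7, -227.1], [482.5, -297.1]]
origin [np.float64(78.37209390186365), np.float64(78.36326742017579), np.float64(99.52471380625299)]
[(3, [209, 0, 98, 7, 548]), (5, [380, 0, 180, 106, 2695]), (6, [469, 0, 91, 86, 2270]), (7, [492, 0, 68, 63, 1952]), (54, [297, 86, 107, 15, 636]), (67, [0, 96, 53, 100, 890]), (68, [506, 101, 54, 158, 1221]), (71, [0, 129, 26, 99, 1515]), (92, [325, 184, 52, 59, 1359]), (98, [46, 205, 71, 118, 1739]), (111, [0, 238, 20, 58, 595]), (118, [458, 260, 18, 94, 781])]
depth base 1.8186986
scene [ 340  185   36   51 1067]
base rect ((601.81787109375, 265.55291748046875), (117.68328857421875, 204.82275390625), 61.16831970214844)
holes [[582.7, -271.0], [485.6, -291.1], [521.0, -222.2]]
origin [np.float64(99.17093281819608), np.float64(77.47252008318158), np.float64(78.62756891635713)]
[(2, [153, 0, 25, 84, 592]), (8, [432, 0, 39, 31, 701]), (14, [369, 11, 59, 69, 1777]), (68, [486, 47, 60, 76, 1961]), (115, [0, 99, 40, 32, 894]), (209, [539, 218, 21, 40, 570]), (212, [187, 229, 50, 54, 1443])]
depth base 1.7400266
```

```bash
python3 - <<'E'
from h import *
c=camera_params('wrist');s=sense();R=np.array(s['ee_rot'])
print(c['fx'],c['cx'],c['cy'],'cam in tool',R.T@(c['xyz']-s['tcp_pos']),(R.T@c['orientation']).round(3).tolist())
# shift to (0.56,0.27,0.28)
print(R.T@(np.array([.58,.27,.26])-s['tcp_pos']))
def pxy(n,uv,z): return cast(uv,camera_params(n),z)[0].round(4)
o=lambda x,y:(170+(x-384)/6,164+y/6)
print('pit',pxy('top',o(652,145),.0224),pxy('scene',(326+(532-384)/6,176+252/6),.0224))
print('flat',pxy('top',o(515,181),.018),pxy('scene',(326+(635-384)/6,176+180/6),.018))
print('groove',pxy('top',o(563,309),.0236))
E
```

```text
325.19226210127806 278.71652953119144 211.48166519254767 cam in tool [-0.08517354 -0.16319545 -0.00020062] [[0.0, 0.953, 0.304], [-0.0, -0.304, 0.953], [1.0, -0.0, 0.0]]
[-0.39797139 -0.03813263  0.12354336]
pit [0.6255 0.2205 0.0224] [0.6281 0.2242 0.0224]
flat [0.6045 0.2996 0.018 ] [0.6094 0.3033 0.018 ]
groove [0.5304 0.2696 0.0236]
```

Call:
move_arm(
  increments="-1 -0.04 -0.004 0.012 0 0 0;-1 -0.08 -0.008 0.024 0 0 0;-1 -0.12 -0.012 0.036 0 0 0;-1 -0.165 -0.016 0.05 0 0 0;-1 -0.21 -0.02 0.064 0 0 0;-1 -0.255 -0.024 0.078 0 0 0;-1 -0.3 -0.028 0.092 0 0 0;-1 -0.33 -0.032 0.1 0 0 0",
)

```text
time_s: 0.9
tcp_pos: [0.5314, 0.3194, 0.2542]
ee_rot: [[-0.893, -0.001, -0.449], [0.449, -0.001, -0.893], [0.0, -1.0, 0.001]]
wrist_force: [-0.3, 0.4, -0.2]
gripper_width: 0.999
```

```bash
python3 - <<'E'
from h import *
s=sense();c=camera_params('wrist');im,d=capture('wrist')
print(s['time_s'],s['tcp_pos'],s['joints'],s['wrist_force'])
cv2.imwrite('pics/w1.png',im[:,:,::-1]);np.savez('w1.npz',im=im,d=d,**c)
E
```

```text
0.9 [0.53139275 0.31937939 0.25420594] [ 4.59422762e+01  2.05001171e+01  2.68442933e+00 -2.16719884e-03
 -7.22524071e+01  1.73653598e+01] [-0.3104617   0.37168205 -0.19497173]
```

View pics/w1.png

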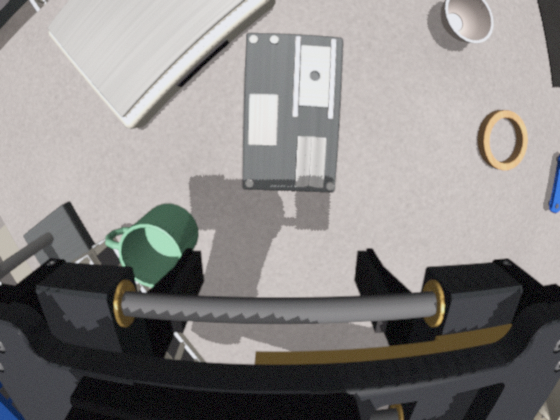

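The wrist view shows the base whole: pad near (263,119), pit near (315,75), groove block near (312,160). I'll measure these.

```bash
python3 - <<'E'
from h import *
z=np.load('w1.npz');c={k:z[k] for k in('fx','fy','cx','cy','xyz','orientation')};im=z['im']
g=im.max(2)
crop=im[25:200,235:350,::-1];cv2.imwrite('pics/w1c.png',cv2.resize(crop,None,fx=3.4,fy=3.4,interpolation=cv2.INTER_CUBIC))
m=(g[25:200,235:350]>130).astype(np.uint8)
k,lab,st,ce=cv2.connectedComponentsWithStats(m)
zs={}
for i in range(1,k):
    if 20<st[i,4]<5000:
        cs,_=cv2.findContours((lab==i).astype(np.uint8),0,1);cc=cs[0][:,0]+[235,25]
        P=castf(cc,c,.018)[:,:2]*1000
        print((ce[i]+[235,25]).round(1),st[i].tolist(),[np.round(v,1) for v in cv2.minAreaRect(P.astype(np.float32))])
# plate
m=(g<105).astype(np.uint8)[25:200,235:350]
k,lab,st,ce=cv2.connectedComponentsWithStats(m);print(st[1:6].tolist())
# pit
w=(120-g[64:88,304:327].astype(float)).clip(0);yy,xx=np.mgrid[64:88,304:327];u=np.array([(w*xx).sum(),(w*yy).sum()])/w.sum();print('pit',u,castf(u,c,.0224))
E
```

```text
[[0, 0, 15, 12, 83], [7, 151, 92, 17, 695]]
pit [nan nan] [[nan nan nan]]<stdin>:17: RuntimeWarning: invalid value encountered in divide
```

View pics/w1c.png

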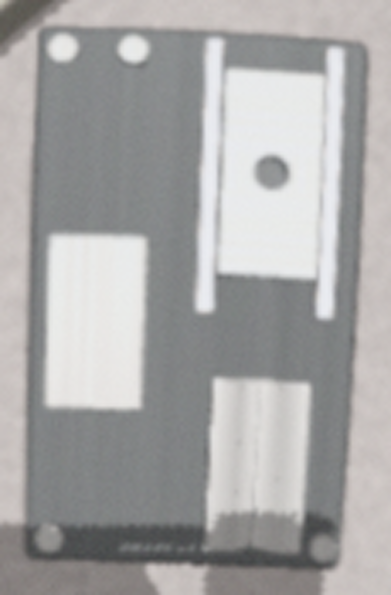

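```bash
python3 - <<'E'
from h import *
z=np.load('w1.npz');c={k:z[k] for k in('fx','fy','cx','cy','xyz','orientation')};im=z['im']
g=im.max(2);print(g[60,260],g[119,263],g[75,315],g[90,315],g[120,240])
x0,y0=235,25
m=(g[25:200,235:350]>190).astype(np.uint8)
m[:, :]*=1
k,lab,st,ce=cv2.connectedComponentsWithStats(m)
for i in range(1,k):
    if 20<st[i,4]<3000:
        cs,_=cv2.findContours((lab==i).astype(np.uint8),0,1);cc=cs[0][:,0]+[235,25]
        P=castf(cc,c,.02)[:,:2]*1000
        print((ce[i]+[235,25]).round(1),st[i].tolist(),[np.round(v,1) for v in cv2.minAreaRect(P.astype(np.float32))])
gi=g.astype(float)
yy,xx=np.mgrid[66:86,306:326];w=(200-gi[66:86,306:326]).clip(0)*(np.hypot(xx-315,yy-75)<8);u=np.array([(w*xx).sum(),(w*yy).sum()])/w.sum();print('pit',u,castf(u,c,.0224))
# plate side edges: gradient along rows/cols
from numpy import array
def edge(p,q,z,n=40):  # subpixel edge along segment p->q
    t=np.linspace(0,1,n);pts=np.outer(1-t,p)+np.outer(t,q)
    v=cv2.remap(gi.astype(np.float32),pts[:,0].astype(np.float32)[None],pts[:,1].astype(np.float32)[None],1)[0]
    h=(v.max()+v.min())/2;j=np.where(np.diff(v>h))[0][0];f=(h-v[j])/(v[j+1]-v[j]);u=pts[j]+(pts[j+1]-pts[j])*f
    return castf(u,c,z)[0,:2]*1000
rows=[60,80,100,120,140,160,170]
L=array([edge((238,y),(254,y),.014) for y in rows]);
Rr=array([edge((334,y),(350,y),.014) for y in rows])
T=array([edge((x,28),(x,42),.014) for x in(260,270+15,290-2,310,325)])
for n,e in(('L',L),('R',Rr),('T',T)):
    l=cv2.fitLine(e.astype(np.float32),2,0,.01,.01).ravel();print(n,l,np.degrees(np.arctan2(l[1],l[0])))
E
```

```text
139 232 149 234 199
[330.6  96.2] [14, 0, 101, 175, 2436] [array([594.3, 256.9]), array([121.3, 221.3]), np.float64(64.6)]
[238.5 101.6] [0, 10, 10, 143, 1069] [array([635.1, 320.8]), array([ 11.2, 177.1]), np.float64(62.5)]
[253.1  38.7] [14, 10, 9, 8, 53] [array([701.6, 267.8]), array([8.9, 9.6]), np.float64(19.6)]
[273.9  38.8] [35, 10, 9, 8, 52] [array([690., 246.]), array([9.2, 9.1]), np.float64(38.3)]
[314.1  76.1] [58, 11, 43, 83, 2530] [array([626.6, 223.7]), array([49.4, 99.8]), np.float64(61.2)]
[262.6 118.9] [13, 69, 30, 51, 1438] [array([607.3, 302.7]), array([34.4, 62.1]), np.float64(61.3)]
[310.4 156. ] [61, 111, 30, 44, 1074] [array([537.8, 272. ]), array([34.7, 54. ]), np.float64(60.9)]
[286.7 195.3] [44, 167, 16, 8, 106] [array([508.5, 319.7]), array([18.9,  9.2]), np.float64(63.3)]
pit [314.67375698  74.93858016] [[0.62795948 0.22269991 0.0224    ]]
L [ 8.7676579e-01 -4.8091760e-01  6.1930884e+02  3.2497687e+02] -28.745348
R [ 9.0683669e-01 -4.2148215e-01  5.6716626e+02  2.1957663e+02] -24.928196
T [4.7976118e-01 8.7739915e-01 6.8698584e+02 2.2062389e+02] 61.330193
```

```bash
python3 - <<'E'
from h import *
z=np.load('w1.npz');c={k:z[k] for k in('fx','fy','cx','cy','xyz','orientation')};im=z['im'];print(c['xyz'])
g=im.max(2);m=(g[25:200,235:350]>190).astype(np.uint8);k,lab,st,ce=cv2.connectedComponentsWithStats(m)
a=np.radians(-28.75);X=np.array([np.cos(a),np.sin(a)]);Y=np.array([-X[1],X[0]])
def rect(i,zz,):
    cs,_=cv2.findContours((lab==i).astype(np.uint8),0,1);P=castf(cs[0][:,0]+[235,25],c,zz)[:,:2]*1000
    return cv2.minAreaRect(P.astype(np.float32))
for nm,pt,zz in(('pad',(263,119),.018),('bolt1',(253,39),.014),('bolt2',(274,39),.014)):
    i=lab[pt[1]-25,pt[0]-235];R=rect(i,zz);print(nm,np.round(R[0],1),R[1],R[2])
    if nm=='pad':O=np.array(R[0])-40*Y;print('O',O)
pit=castf([314.67,74.94],c,.0224)[0,:2]*1000
f=lambda p:((p-O)@X,(p-O)@Y)
print('pit',f(pit),'L',f(np.array([619.3,325.0])),'T',f(np.array([687,220.6])))
for uv in((319.0-9,25+490/3.4),): pass
print('bar ends',f(castf([235+272/3.4,25+70/3.4],c,.0224)[0,:2]*1000),f(castf([235+270/3.4,25+276/3.4],c,.0224)[0,:2]*1000))
print('groove ends',f(castf([235+262/3.4,25+378/3.4],c,.0236)[0,:2]*1000),f(castf([235+256/3.4,25+552/3.4],c,.0236)[0,:2]*1000))
print('corners sc',[f(cast(p,camera_params('scene'),.0224)[0,:2]*1000) for p in [(326+(532-384)/6,176+252/6)]])
h=50*X;print('stage home', O+X*(f(pit)[0]-50))
E
```

```text
[0.60773463 0.28142839 0.41737177]
pad [607.3 302.8] (34.62226104736328, 62.369873046875) 61.2559928894043
O [588.07221682 267.77059042]
bolt1 [703.  267.6] (9.055936813354492, 9.73746109008789) 19.596834182739258
bolt2 [691.3 245.4] (9.368874549865723, 9.282793045043945) 38.314754486083984
pit (np.float64(56.64667133830235), np.float64(-20.32491192346705)) L (np.float64(-0.14847022752474098), np.float64(65.19476758261465)) T (np.float64(109.42115860905764), np.float64(6.2274339425933976))
bar ends (np.float64(93.36334271295084), np.float64(-19.408747753781096)) (np.float64(18.388625296191638), np.float64(-21.63906356772913))
groove ends (np.float64(-18.275209367235426), np.float64(-20.448181729186853)) (np.float64(-82.15104062140735), np.float64(-21.867039823996322))
corners sc [(np.float64(56.06371126806801), np.float64(-18.9041990195575))]
stage home [593.89953142 264.57361615]
```

Call:
move_arm(
  increments="-1 -0.010 0 0.028 0 -0.05 0;-1 -0.024 0 0.07 0 -0.1 0;-1 -0.038 0 0.112 0 -0.15 0;-1 -0.053 0 0.155 0 -0.2 0;-1 -0.068 0 0.2 0 -0.25 0;-1 -0.083 0 0.245 0 -0.3 0;-1 -0.098 0 0.29 0 -0.35 0;-1 -0.112 0 0.333 0 -0.4 0",
)

```text
time_s: 1.75
tcp_pos: [0.4802, -0.0277, 0.2544]
ee_rot: [[-0.998, -0.0, -0.061], [0.061, 0.0, -0.998], [0.0, -1.0, -0.0]]
wrist_force: [1.1, -0.1, -1.1]
gripper_width: 1.001
```

```bash
python3 - <<'E'
from h import *
s=sense();R=np.array(s['ee_rot']);print(s['tcp_pos'],R.round(3).tolist(),s['joints'])
print(R.T@(np.array([.445,-.284,.25])-s['tcp_pos']))
E
```

```text
[ 0.48016279 -0.02765012  0.25437637] [[-0.998, -0.0, -0.061], [0.061, 0.0, -0.998], [0.0, -1.0, -0.0]] [ 1.61049166e+01  6.49498686e+00 -1.59461644e+01 -7.93440937e-03
 -6.75775455e+01  7.03803988e+01]
[0.01936612 0.00438032 0.25802442]
```

Call:
move_arm(
  increments="-1 0.004 0 0.04 0 -0.05 0;-1 0.007 0 0.085 0 -0.1 0;-1 0.010 0 0.13 0 -0.15 0;-1 0.013 0 0.175 0 -0.2 0;-1 0.016 0.002 0.22 0 -0.25 0;-1 0.019 0.004 0.25 0 -0.285 0;-1 0.019 0.004 0.258 0 -0.285 0;-1 0.019 0.004 0.258 0 -0.285 0",
)

```text
time_s: 2.55
tcp_pos: [0.4454, -0.2828, 0.2499]
ee_rot: [[-0.976, -0.001, 0.217], [-0.217, 0.001, -0.976], [0.001, -1.0, -0.001]]
wrist_force: [-0.0, -0.4, 0.4]
gripper_width: 0.997
```

```bash
python3 - <<'E'
from h import *
s=sense();c=camera_params('wrist');im,d=capture('wrist')
print(s['time_s'],s['tcp_pos'],s['joints'],s['wrist_force'])
cv2.imwrite('pics/w2.png',im[:,:,::-1]);np.savez('w2.npz',im=im,d=d,**c)
E
```

```text
2.55 [ 0.4453887  -0.28279737  0.24991282] [-1.47912794e+01  1.14431562e+01 -1.05341483e+01 -1.63234670e-02
 -6.80933798e+01  1.17325439e+02] [-0.01700066 -0.39445063  0.4491423 ]
```

View pics/w2.png

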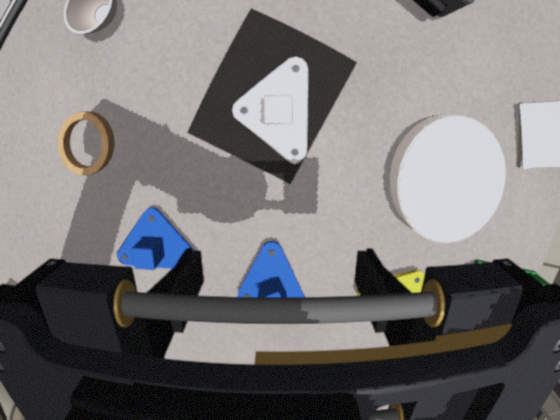

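```bash
python3 - <<'E'
from h import *
z=np.load('w2.npz');c={k:z[k] for k in('fx','fy','cx','cy','xyz','orientation')};im=z['im'];g=im.max(2).astype(float)
cv2.imwrite('pics/w2c.png',cv2.resize(im[45:175,220:325,::-1],None,fx=4,fy=4,interpolation=cv2.INTER_CUBIC))
H=[]
for u0 in((296,68),(240,110),(295,153)):
    u=np.array(u0,float)
    for _ in range(3):
        yy,xx=np.mgrid[int(u[1])-7:int(u[1])+8,int(u[0])-7:int(u[0])+8]
        w=(185-g[yy,xx]).clip(0)*(np.hypot(xx-u[0],yy-u[1])<5);u=np.array([(w*xx).sum(),(w*yy).sum()])/w.sum()
    H.append(castf(u,c,.026)[0,:2]*1000);print(u,H[-1])
H=np.array(H);print([np.linalg.norm(H[i]-H[j]) for i,j in((0,1),(1,2),(0,2))])
X=H[0]-H[2];X/=np.linalg.norm(X);Y=np.array([-X[1],X[0]])
print('yaw',np.degrees(np.arctan2(X[1],X[0])),'O',H.mean(0), (H-H.mean(0))@np.c_[X,Y])
sp=castf((278,109),c,.070)[0]*1000;print('spigot',sp)
s=sense();R=np.array(s['ee_rot']);O=np.array([*H.mean(0)/1000,.033])
print('shift',R.T@(O-s['tcp_pos']))
# check base plate edges
z=np.load('w1.npz');c={k:z[k] for k in('fx','fy','cx','cy','xyz','orientation')}
O=np.array([588.07,267.77]);a=np.radians(-28.75);X=np.array([np.cos(a),np.sin(a)]);Y=np.array([-X[1],X[0]])
for p in((38,28),(370,42),(25,560),(342,568)):
    q=castf((235+p[0]/3.4,25+p[1]/3.4),c,.014)[0,:2]*1000-O;print(p,q@X,q@Y)
E
```

```text
[295.12314099  68.00713861] [ 582.71214613 -272.27794339]
[243.47332277 109.82250396] [ 521.04944888 -223.99322225]
[294.31810193 151.72993556] [ 484.71199748 -293.56981628]
[np.float64(78.31795788496778), np.float64(78.49403041732386), np.float64(100.28645465310754)]
yaw 12.257791163694773 O [ 529.49119749 -263.28032731] [[ 50.09734163 -20.0918598 ]
 [  0.0917714   40.18371961]
 [-50.18911302 -20.0918598 ]]
spigot [ 530.15981152 -263.65719162   70.        ]
shift [-0.08600951  0.21712822  0.00023319]
(38, 28) 108.07332344851022 64.00058625771949
(370, 42) 109.17327103446657 -55.67408275069855
(25, 560) -90.56172188968134 63.90065540765305
(342, 568) -89.26596224554136 -56.260225253093154
```

View pics/w2c.png

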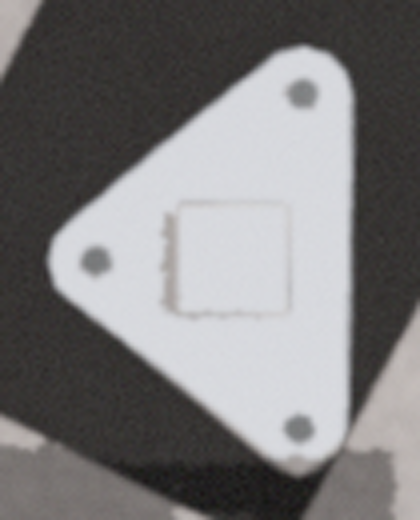

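Stage measured at (529.5, -263.3) with yaw 12.3°. Foot spacings come out at 78.3/78.5/100.3 mm, matching the spec. The base seats agree with each other, with the pit at about base x = 56. I'll descend with the jaws along stage y.

Call:
move_arm(
  increments="-1 -0.03 0.01 0 0 0.005 0;-1 -0.065 0.03 0 0 0.005 0;-1 -0.082 0.065 0 0 0.005 0;-1 -0.086 0.105 0 0 0.005 0;-1 -0.086 0.145 0 0 0.005 0;-1 -0.086 0.18 0 0 0.005 0;-1 -0.086 0.205 0 0 0.005 0;-1 -0.086 0.217 0 0 0.005 0",
)

```text
time_s: 3.4
tcp_pos: [0.5287, -0.2612, 0.0312]
ee_rot: [[-0.976, -0.004, 0.216], [-0.216, 0.001, -0.976], [0.004, -1.0, -0.002]]
wrist_force: [-0.1, 0.5, 1.1]
gripper_width: 0.999
```

Call:
move_arm(
  increments="-1 0 0 0 0 0 0;-1 0 0 0 0 0 0",
)

```text
time_s: 3.6
tcp_pos: [0.5309, -0.263, 0.0348]
ee_rot: [[-0.976, 0.002, 0.216], [-0.216, -0.001, -0.976], [-0.002, -1.0, 0.001]]
wrist_force: [0.2, -0.1, -0.5]
gripper_width: 1.001
```

Call:
move_arm(
  increments="0 0 0 0 0 0 0;0.1 0 0 0 0 0 0;0.3 0 0 0 0 0 0;0.6 0 0 0 0 0 0;1 0 0 0 0 0 0;1 0 0 0 0 0 0;1 0 0 0 0 0 0;1 0 0 0 0 0 0",
)

```text
time_s: 4.4
tcp_pos: [0.5296, -0.2634, 0.0335]
ee_rot: [[-0.977, -0.0, 0.214], [-0.214, 0.0, -0.977], [0.0, -1.0, -0.0]]
wrist_force: [0.2, 0.1, 0.3]
gripper_width: 0.36
```

```bash
python3 - <<'E'
from h import *
s=sense();print(s['time_s'],s['tcp_pos'],s['wrist_force'],s['moment'],s['gripper_width'])
E
```

```text
4.4 [ 0.52961541 -0.26342902  0.03346455] [0.1790504  0.05598082 0.30678309] [ 0.17828418 -0.06275284 -0.00783161] 0.36000582499428774
```

Gripped: the opening is 31 mm against a 30 mm spigot. Now the lift.

Call:
move_arm(
  increments="1 0 -0.004 0 0 0 0;1 0 -0.012 0 0 0 0;1 0 -0.025 0 0 0 0;1 0 -0.045 0 0 0 0;1 0 -0.07 0 0 0 0;1 0 -0.09 0 0 0 0;1 0 -0.1 0 0 0 0;1 0 -0.1 0 0 0 0",
)

```text
time_s: 5.2
tcp_pos: [0.5306, -0.2637, 0.1357]
ee_rot: [[-0.977, 0.004, 0.215], [-0.215, -0.001, -0.977], [-0.004, -1.0, 0.002]]
wrist_force: [0.7, -0.9, -4.5]
gripper_width: 0.342
```

```bash
python3 - <<'E'
from h import *
s=sense();R=np.array(s['ee_rot']);print(s['time_s'],s['tcp_pos'],s['wrist_force'],s['moment'],s['gripper_width'])
c=camera_params('wrist');im,d=capture('wrist')
cv2.imwrite('pics/w3.png',im[:,:,::-1])
# via to (0.5935,0.2644): stage yaw now
print('jaw yaw',np.degrees(np.arctan2(R[1,2],R[0,2])))
print(R.T@(np.array([.5935,.2644,.16])-s['tcp_pos']))
E
```

```text
5.2 [ 0.53061529 -0.26365921  0.13572303] [ 0.65951687 -0.87140079 -4.53444246] [ 0.04303867 -0.07436526  0.00633738] 0.3417041350735593
jaw yaw -77.608639192072
[-0.17483064 -0.02451077 -0.50221894]
```

View pics/w3.png

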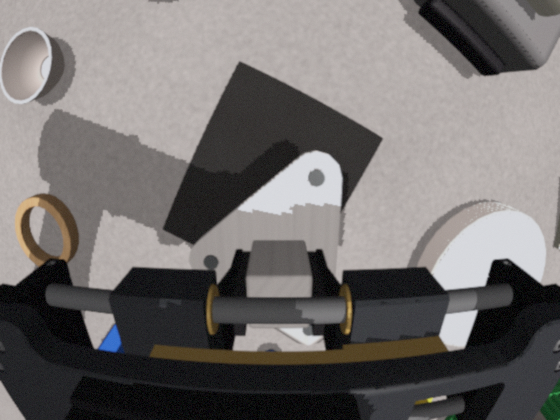

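Stage held, hanging level and clear of the mat. Carrying it over at height.

Call:
move_arm(
  increments="1 -0.005 -0.003 -0.015 0 0.03 0;1 -0.015 -0.006 -0.042 0 0.08 0;1 -0.028 -0.01 -0.08 0 0.13 0;1 -0.042 -0.014 -0.12 0 0.18 0;1 -0.056 -0.017 -0.16 0 0.23 0;1 -0.07 -0.02 -0.2 0 0.28 0;1 -0.084 -0.02 -0.24 0 0.33 0;1 -0.096 -0.02 -0.276 0 0.38 0",
)

```text
time_s: 6.05
tcp_pos: [0.5633, 0.0286, 0.1521]
ee_rot: [[-0.986, -0.003, -0.165], [0.165, -0.0, -0.986], [0.003, -1.0, 0.001]]
wrist_force: [0.2, -0.8, -2.5]
gripper_width: 0.344
```

```bash
python3 - <<'E'
from h import *
s=sense();R=np.array(s['ee_rot']);j=np.degrees(np.arctan2(R[1,2],R[0,2]));print(s['tcp_pos'],j,np.radians(j+118.7))
print(R.T@(np.array([.5935,.2644,.15])-s['tcp_pos']))
E
```

```text
[0.56333326 0.02860004 0.1521086 ] -99.48705935993245 0.33532907315940563
[ 0.00910658  0.00193119 -0.23754881]
```

Call:
move_arm(
  increments="1 0.001 0 -0.035 0 0.05 0;1 0.003 0 -0.07 0 0.1 0;1 0.004 0 -0.11 0 0.16 0;1 0.006 0 -0.15 0 0.21 0;1 0.007 0 -0.185 0 0.26 0;1 0.008 0 -0.21 0 0.3 0;1 0.009 0 -0.23 0 0.33 0;1 0.009 0 -0.235 0 0.335 0",
)

```text
time_s: 6.85
tcp_pos: [0.5929, 0.2619, 0.1512]
ee_rot: [[-0.879, -0.003, -0.477], [0.477, -0.001, -0.879], [0.002, -1.0, 0.003]]
wrist_force: [-0.2, -0.7, -3.8]
gripper_width: 0.346
```

Call:
move_arm(
  increments="1 0 0 0 0 0 0;1 0 0 0 0 0 0;1 0 0 0 0 0 0",
)

```text
time_s: 7.15
tcp_pos: [0.5934, 0.2589, 0.1532]
ee_rot: [[-0.878, -0.001, -0.479], [0.479, -0.001, -0.878], [0.001, -1.0, 0.001]]
wrist_force: [0.1, -0.5, -2.9]
gripper_width: 0.339
```

```bash
python3 - <<'E'
from h import *
s=sense();R=np.array(s['ee_rot']);j=np.degrees(np.arctan2(R[1,2],R[0,2]));print(s['tcp_pos'],j,np.radians(j+118.7),s['wrist_force'],s['moment'])
c=camera_params('wrist');im,d=capture('wrist')
cv2.imwrite('pics/w4.png',im[:,:,::-1]);np.savez('w4.npz',im=im,**c)
print(R.T@(np.array([.5935,.2644,.15])-s['tcp_pos']))
E
```

```text
[0.59341064 0.2589092  0.15322468] -118.6350256790799 0.0011340158293031866 [ 0.0736871  -0.52755966 -2.86648877] [-0.03241462 -0.00488487 -0.01015089]
[ 0.00255129  0.00322122 -0.00486519]
```

View pics/w4.png

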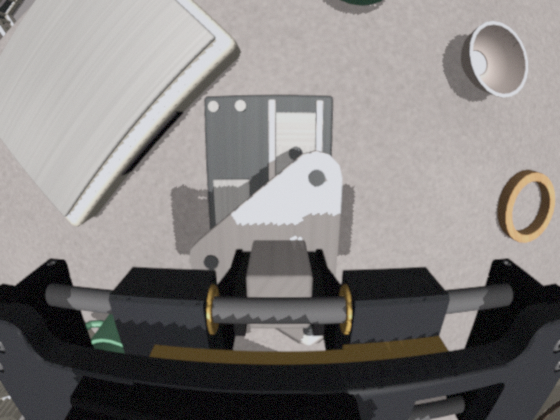

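```bash
python3 - <<'E'
from h import *
z=np.load('w4.npz');c={k:z[k] for k in('fx','fy','cx','cy','xyz','orientation')};im=z['im']
cv2.imwrite('pics/w4c.png',cv2.resize(im[90:280,180:350,::-1],None,fx=3,fy=3,interpolation=cv2.INTER_CUBIC))
P=castf([(296,153),(317,177.5),(211,262)],c,.0224)*1000;print(P)
t=.1517-.0295+.022
print(castf([(296,153),(317,177.5),(211,262)],c,t)*1000)
E
```

```text
[[627.10000668 222.66719715  22.4       ]
 [597.70289871 216.20499803  22.4       ]
 [571.32738691 349.9282512   22.4       ]]
[[644.22028706 220.89103183 144.2       ]
 [627.00260586 217.10616685 144.2       ]
 [611.55465248 295.42694398 144.2       ]]
```

View pics/w4c.png

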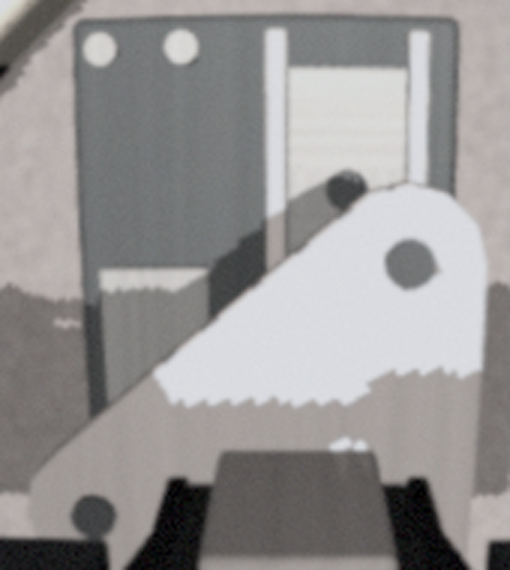

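Pit seen again at (627.1, 222.7), 1 mm from the first measurement. The cone foot is about 5.5 mm short in world y, so I'll correct that and descend to just above.

Call:
move_arm(
  increments="1 0.0025 0.005 -0.005 0 0 0;1 0.0025 0.015 -0.005 0 0 0;1 0.0025 0.03 -0.005 0 0 0;1 0.0025 0.05 -0.005 0 0 0;1 0.0025 0.068 -0.005 0 0 0;1 0.0025 0.08 -0.005 0 0 0;1 0.0025 0.085 -0.005 0 0 0;1 0.0025 0.085 -0.005 0 0 0",
)

```text
time_s: 8.0
tcp_pos: [0.5936, 0.2654, 0.0677]
ee_rot: [[-0.878, -0.001, -0.478], [0.478, -0.001, -0.878], [0.001, -1.0, 0.001]]
wrist_force: [-0.0, 0.2, -3.4]
gripper_width: 0.341
```

Call:
move_arm(
  increments="1 0 0 0 0 0 0;1 0 0 0 0 0 0",
)

```text
time_s: 8.2
tcp_pos: [0.5945, 0.2661, 0.0697]
ee_rot: [[-0.878, 0.002, -0.478], [0.478, 0.001, -0.878], [-0.001, -1.0, -0.002]]
wrist_force: [-0.1, -1.2, -3.5]
gripper_width: 0.344
```

```bash
python3 - <<'E'
from h import *
for i in range(3):
    s=sense();R=np.array(s['ee_rot']);print(s['time_s'],s['tcp_pos'],s['wrist_force'],s['moment'],R[:,1])
    c=camera_params('wrist');im,d=capture('wrist')
cv2.imwrite('pics/w5.png',im[:,:,::-1]);np.savez('w5.npz',im=im,**c)
im,d=capture('scene');cv2.imwrite('pics/s5.png',cv2.resize(im[160:250,320:400,::-1],None,fx=6,fy=6,interpolation=cv2.INTER_CUBIC))
E
```

```text
8.2 [0.59450782 0.26610274 0.06968658] [-0.14779874 -1.22020186 -3.50234648] [ 0.03976371 -0.01449405  0.04539085] [ 0.00188497  0.00115795 -0.99999755]
8.25 [0.59443063 0.26606078 0.06965207] [ 0.43660879  0.70219638 -2.19525313] [-0.02476982  0.03563477  0.00743131] [ 0.00176457  0.00116838 -0.99999776]
8.3 [0.59427629 0.26594852 0.06949709] [-0.52204107 -0.38390492 -3.33066372] [-0.03690603 -0.02051677 -0.05316421] [ 0.00142002  0.0010091  -0.99999848]
```

View pics/w5.png

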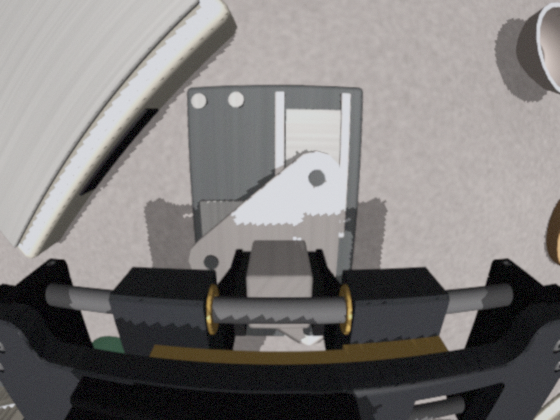

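View pics/s5.png

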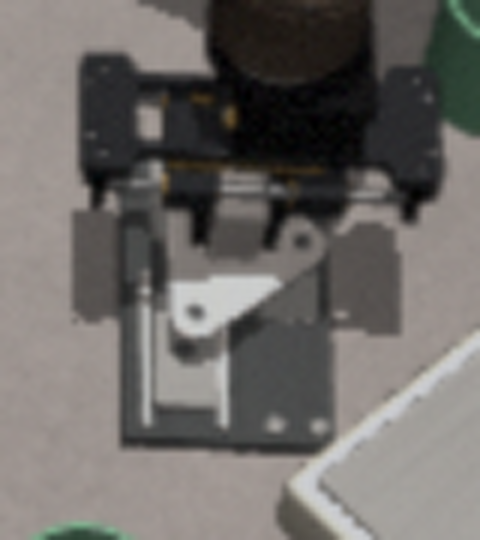

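```bash
python3 - <<'E'
from h import *
z=np.load('w5.npz');c={k:z[k] for k in('fx','fy','cx','cy','xyz','orientation')};im=z['im']
g=im.max(2).astype(float)
t=.0685-.0295+.022
a=np.radians(-28.75);X=np.array([np.cos(a),np.sin(a)]);Y=np.array([-X[1],X[0]])
for n in('w4','w5'):
    z=np.load(n+'.npz');g=z['im'].max(2).astype(float);u=np.array([317,177.])
    for _ in range(4):
        yy,xx=np.mgrid[int(u[1])-10:int(u[1])+11,int(u[0])-10:int(u[0])+11];w=(185-g[yy,xx]).clip(0)*(np.hypot(xx-u[0],yy-u[1])<9);u=np.array([(w*xx).sum(),(w*yy).sum()])/w.sum()
    print(n,u)
h=castf(u,c,t)[0,:2]*1000;d=np.array([627.6,222.7])-h;print(h,'err world',d,'base x,y',d@X,d@Y)
# bar far end centre in w5, rails
cv2.imwrite('pics/w5c.png',cv2.resize(im[80:230,180:370,::-1],None,fx=4,fy=4,interpolation=cv2.INTER_CUBIC))
E
```

```text
w4 [316.21726329 177.66550442]
w5 [316.171875   177.71904621]
[628.18165968 224.69956255] err world [-0.58165968 -1.99956255] base x,y 0.45181052119255943 -2.0328417631437605
```

View pics/w5c.png

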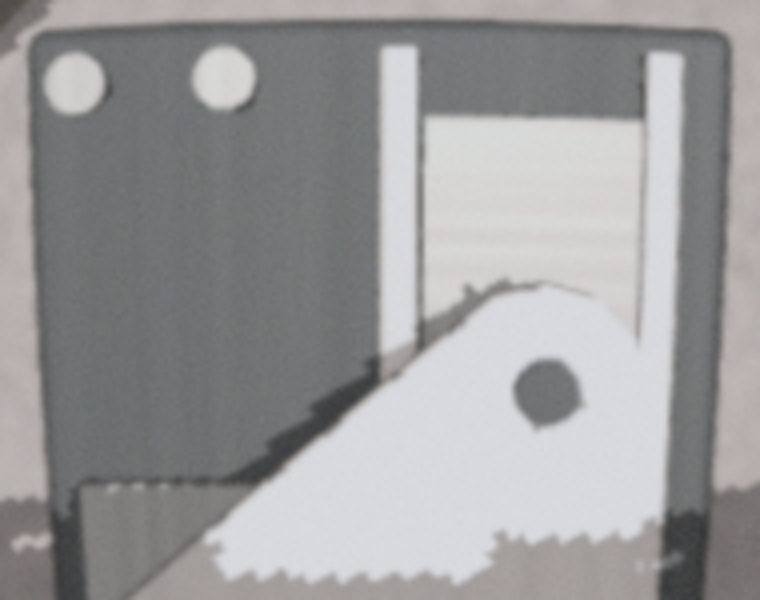

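```bash
python3 - <<'E'
from h import *
z=np.load('w5.npz');c={k:z[k] for k in('fx','fy','cx','cy','xyz','orientation')}
a=np.radians(-28.75);X=np.array([np.cos(a),np.sin(a)]);Y=np.array([-X[1],X[0]])
f=lambda u,v,zz:castf((180+(u+.5)/4-.5,80+(v+.5)/4-.5),c,zz)[0,:2]*1000
h=castf((316.17,177.72),c,.061)[0,:2]*1000
l=f(424,115,.0224);r_=f(641,117,.0224);l2=f(424,250,.0224);r2=f(641,250,.0224)
rl=f(399,45,.026);rr=f(665,55,.026)
for n,p in(('l',l),('r',r_),('l2',l2),('r2',r2),('hole',h)): print(n,p@X,p@Y)
mid=(l+r_)/2
pit=mid-37*X;d=pit-h;print('hole->pit in base axes',d@X,d@Y)
for t in(.059,.063):
    h=castf((316.17,177.72),c,t)[0,:2]*1000;d=pit-h;print(t,d@X,d@Y)
z=np.load('w1.npz');c={k:z[k] for k in('fx','fy','cx','cy','xyz','orientation')}
g=lambda u,v:castf((235+(u+.5)/3.4-.5,25+(v+.5)/3.4-.5),c,.0224)[0,:2]*1000
m=(g(228,68)+g(324,72))/2;p=castf((314.67,74.94),c,.0224)[0,:2]*1000;print('w1 end->pit',(m-p)@X,(m-p)@Y)
E
```

```text
l 480.00645391383085 515.1689016615944
r 480.55170665088167 480.22094518934335
l2 458.1097409132693 515.044763680285
r2 458.7465594663451 479.6181722116402
hole 442.66516337737033 499.1494481564614
hole->pit in base axes 0.6139169049860262 -1.4545247309924312
0.059 1.0270089233726702 -1.2203046159495086
0.063 0.20082488659948206 -1.6887448460352992
w1 end->pit 37.36894990596036 -0.13364434601512154
```

Call:
move_arm(
  increments="1 -0.0005 0.003 0.0012 0 0 0;1 -0.0005 0.006 0.0012 0 0 0;1 -0.0005 0.009 0.0012 0 0 0;1 -0.0005 0.0115 0.0012 0 0 0;1 -0.0005 0.0135 0.0012 0 0 0;1 -0.0005 0.015 0.0012 0 0 0;1 -0.0005 0.015 0.0012 0 0 0",
)

```text
time_s: 9.1
tcp_pos: [0.5936, 0.2643, 0.0532]
ee_rot: [[-0.878, -0.0, -0.478], [0.478, -0.0, -0.878], [0.0, -1.0, 0.001]]
wrist_force: [0.6, -0.9, -3.3]
gripper_width: 0.342
```

Call:
move_arm(
  increments="1 0 0.0005 0 0 0 0;1 0 0.001 0 0 0 0",
)

```text
time_s: 9.3
tcp_pos: [0.5938, 0.2645, 0.0527]
ee_rot: [[-0.878, 0.0, -0.478], [0.478, 0.0, -0.878], [-0.0, -1.0, -0.0]]
wrist_force: [0.6, 0.5, -4.1]
gripper_width: 0.341
```

Call:
move_arm(
  increments="1 0 0.0005 0 0 0 0;1 0 0.001 0 0 0 0",
)

```text
time_s: 9.5
tcp_pos: [0.5937, 0.2644, 0.0516]
ee_rot: [[-0.878, 0.0, -0.478], [0.478, 0.0, -0.878], [-0.0, -1.0, -0.0]]
wrist_force: [-0.3, -0.4, -3.3]
gripper_width: 0.344
```

Call:
move_arm(
  increments="1 0 0.0005 0 0 0 0;1 0 0.001 0 0 0 0",
)

```text
time_s: 9.7
tcp_pos: [0.5937, 0.2644, 0.0505]
ee_rot: [[-0.878, 0.0, -0.478], [0.478, 0.0, -0.878], [-0.0, -1.0, -0.0]]
wrist_force: [0.1, 0.2, -3.2]
gripper_width: 0.343
```

Call:
move_arm(
  increments="1 0 0.0005 0 0 0 0;1 0 0.001 0 0 0 0",
)

```text
time_s: 9.9
tcp_pos: [0.5937, 0.2644, 0.0495]
ee_rot: [[-0.878, 0.0, -0.478], [0.478, -0.0, -0.878], [-0.0, -1.0, 0.0]]
wrist_force: [-0.2, -0.0, -3.5]
gripper_width: 0.345
```

```bash
python3 - <<'E'
from h import *
s=sense();print(s['tcp_pos'],s['wrist_force'],s['moment'])
c=camera_params('wrist');im,d=capture('wrist')
np.savez('w6.npz',im=im,**c);cv2.imwrite('pics/w6c.png',cv2.resize(im[80:230,180:370,::-1],None,fx=4,fy=4,interpolation=cv2.INTER_CUBIC))
E
```

```text
[0.59371723 0.26436381 0.04951088] [-0.15743024 -0.04822515 -3.50970762] [ 0.01848926 -0.00224599  0.03394216]
```

View pics/w6c.png

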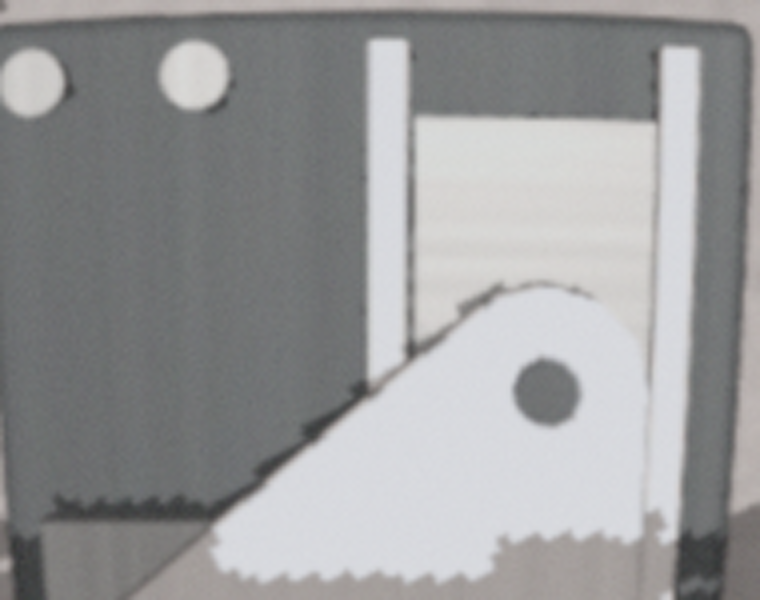

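```bash
python3 - <<'E'
from h import *
z=np.load('w6.npz');c={k:z[k] for k in('fx','fy','cx','cy','xyz','orientation')}
a=np.radians(-28.65);X=np.array([np.cos(a),np.sin(a)]);Y=np.array([-X[1],X[0]])
f=lambda u,v,zz:castf((180+(u+.5)/4-.5,80+(v+.5)/4-.5),c,zz)[0,:2]*1000
mid=(f(413,115,.0224)+f(656,122,.0224))/2
mid2=(f(411,300,.0224)+f(647,300,.0224))/2
for t in(.041,.042,.043):
    h=f(547,391,t);d=mid-37.3*X-h;print(t,d@X,d@Y,(mid2-h)@Y)
E
```

```text
0.041 -0.42336921449843384 0.2707257323082618 0.6611021378021227
0.042 -0.6298561227217642 0.15173937838968363 0.5421157838835453
0.043 -0.8363430309451944 0.03275302447105092 0.42312942996491193
```

Hole-to-pit error is under 1 mm and there is no contact yet. Lowering in half-millimetre steps, reading the force.

Call:
move_arm(
  increments="1 0.0003 0.0005 -0.0002 0 0 0;1 0.0003 0.0005 -0.0002 0 0 0",
)

```text
time_s: 10.15
tcp_pos: [0.5935, 0.2647, 0.049]
ee_rot: [[-0.878, -0.0, -0.478], [0.478, -0.0, -0.878], [0.0, -1.0, 0.0]]
wrist_force: [-0.1, 0.4, -3.5]
gripper_width: 0.343
```

Call:
move_arm(
  increments="1 0 0.0005 0 0 0 0;1 0 0.0005 0 0 0 0",
)

```text
time_s: 10.35
tcp_pos: [0.5935, 0.2647, 0.0485]
ee_rot: [[-0.878, -0.0, -0.478], [0.478, -0.0, -0.878], [0.0, -1.0, 0.0]]
wrist_force: [-0.1, 0.1, -3.2]
gripper_width: 0.341
```

Call:
move_arm(
  increments="1 0 0.0005 0 0 0 0;1 0 0.0005 0 0 0 0",
)

```text
time_s: 10.55
tcp_pos: [0.5936, 0.2647, 0.0482]
ee_rot: [[-0.878, 0.0, -0.478], [0.478, -0.0, -0.878], [-0.0, -1.0, -0.0]]
wrist_force: [0.7, -0.1, -3.1]
gripper_width: 0.343
```

Call:
move_arm(
  increments="1 0 0.0005 0 0 0 0;1 0 0.0005 0 0 0 0",
)

```text
time_s: 10.75
tcp_pos: [0.5936, 0.2647, 0.048]
ee_rot: [[-0.878, 0.0, -0.478], [0.478, -0.0, -0.878], [-0.0, -1.0, -0.0]]
wrist_force: [-1.8, -0.1, -0.7]
gripper_width: 0.343
```

Call:
move_arm(
  increments="1 0 0.0005 0 0 0 0;1 0 0.0005 0 0 0 0",
)

```text
time_s: 10.95
tcp_pos: [0.5936, 0.2648, 0.0478]
ee_rot: [[-0.878, 0.0, -0.478], [0.478, 0.0, -0.878], [-0.0, -1.0, -0.0]]
wrist_force: [-3.0, -0.0, 3.3]
gripper_width: 0.345
```

Contact: about 6.5 N vertical, plus a side push along base -x and slightly -y. I'll yield in that direction.

Call:
move_arm(
  increments="1 0.0003 0 0.0001 0 0 0;1 0.0005 0 0.0002 0 0 0;1 0.0005 0 0.0002 0 0 0",
)

```text
time_s: 11.25
tcp_pos: [0.5934, 0.2648, 0.0476]
ee_rot: [[-0.878, 0.001, -0.478], [0.478, 0.0, -0.878], [-0.001, -1.0, -0.001]]
wrist_force: [-2.1, -1.0, 4.6]
gripper_width: 0.343
```

```bash
python3 - <<'E'
from h import *
for i in range(3):
    s=sense();print(s['tcp_pos'].round(5),s['wrist_force'].round(2),s['moment'].round(3));im,d=capture('wrist')
E
```

```text
[0.59342 0.26484 0.04761] [-2.1  -0.96  4.58] [-0.384  0.402 -0.025]
[0.59344 0.26485 0.0476 ] [-1.57 -0.28  3.31] [-0.43   0.379 -0.1  ]
[0.59342 0.26487 0.0476 ] [-1.37  0.04  5.17] [-0.419  0.301 -0.071]
```

Call:
move_arm(
  increments="1 0.0003 0 0.0001 0 0 0;1 0.0006 0 0.0001 0 0 0;1 0.0006 0 0.0001 0 0 0;1 0.0006 0 0.0001 0 0 0",
)

```text
time_s: 11.8
tcp_pos: [0.5931, 0.2649, 0.0474]
ee_rot: [[-0.878, 0.001, -0.478], [0.478, 0.0, -0.878], [-0.001, -1.0, -0.001]]
wrist_force: [0.6, -2.6, 5.6]
gripper_width: 0.341
```

```bash
python3 - <<'E'
from h import *
for i in range(3):
    s=sense();print(s['tcp_pos'].round(5),s['wrist_force'].round(2),s['moment'].round(3));c=camera_params('wrist');im,d=capture('wrist')
np.savez('w7.npz',im=im,**c);cv2.imwrite('pics/w7c.png',cv2.resize(im[80:230,180:370,::-1],None,fx=4,fy=4,interpolation=cv2.INTER_CUBIC))
E
```

```text
[0.59315 0.26491 0.04744] [ 0.58 -2.61  5.64] [-0.879 -0.554 -0.075]
[0.59315 0.2649  0.04743] [ 2.29 -2.95  4.19] [-0.886 -0.579 -0.07 ]
[0.59315 0.26494 0.04743] [ 1.54 -3.21  4.66] [-0.939 -0.645 -0.03 ]
```

View pics/w7c.png

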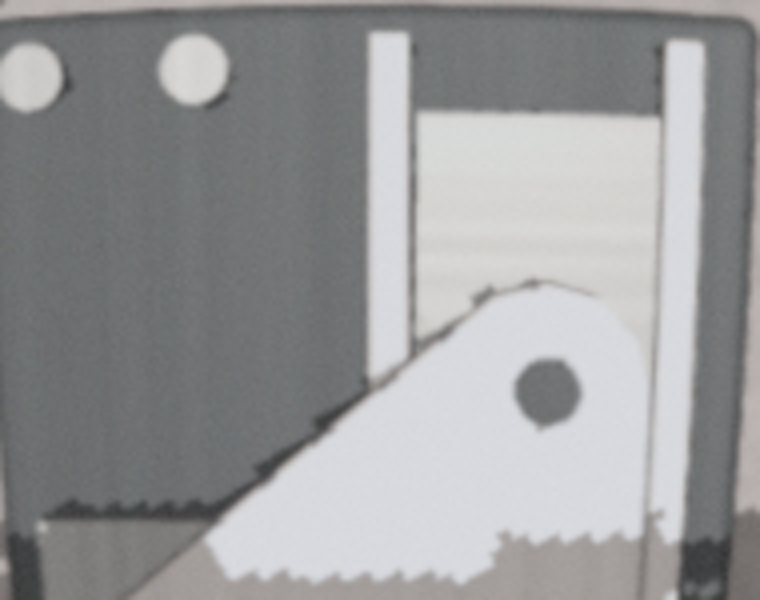

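The x push has reversed, so the foot is bracketed between the pit walls. Centring between them and easing -y.

Call:
move_arm(
  increments="1 -0.0002 0 0.0003 0 0 0;1 -0.0003 0 0.0005 0 0 0;1 -0.0003 0 0.0005 0 0 0;1 -0.0003 0 0.0005 0 0 0",
)

```text
time_s: 12.35
tcp_pos: [0.5931, 0.2649, 0.0474]
ee_rot: [[-0.878, 0.002, -0.478], [0.478, 0.001, -0.878], [-0.001, -1.0, -0.002]]
wrist_force: [1.1, -1.0, 5.4]
gripper_width: 0.342
```

```bash
python3 - <<'E'
from h import *
for i in range(3):
    s=sense();print(s['tcp_pos'].round(5),s['wrist_force'].round(2),s['moment'].round(3));c=camera_params('wrist');im,d=capture('wrist')
E
```

```text
[0.59308 0.26485 0.0474 ] [ 1.07 -1.01  5.4 ] [-0.4   -0.828 -0.093]
[0.59307 0.26488 0.04739] [ 2.09 -1.1   4.32] [-0.361 -0.878 -0.061]
[0.59307 0.26483 0.04737] [ 3.01 -0.67  4.77] [-0.405 -0.927 -0.067]
```

Call:
move_arm(
  increments="1 -0.0003 0 0.0002 0 0 0;1 -0.0005 0 0.0003 0 0 0;1 -0.0005 0 0.0003 0 0 0;1 -0.0005 0 0.0003 0 0 0",
)

```text
time_s: 12.9
tcp_pos: [0.5931, 0.2648, 0.0474]
ee_rot: [[-0.878, 0.001, -0.478], [0.478, 0.001, -0.878], [-0.0, -1.0, -0.002]]
wrist_force: [1.5, 0.6, 5.6]
gripper_width: 0.344
```

```bash
python3 - <<'E'
from h import *
for i in range(3):
    s=sense();print(s['tcp_pos'].round(5),s['wrist_force'].round(2),s['moment'].round(3));c=camera_params('wrist');im,d=capture('wrist')
E
```

```text
[0.5931  0.26481 0.04739] [1.45 0.58 5.63] [-0.04  -0.615 -0.061]
[0.5931 0.2648 0.0474] [1.17 2.3  6.19] [-0.049 -0.546 -0.086]
[0.59309 0.2648  0.04738] [2.1  0.81 5.16] [-0.007 -0.576 -0.07 ]
```

TCP no longer follows the commanded shifts, so the foot is held in the pit. Side forces are small. Releasing.

Call:
move_arm(
  increments="0.3 0 0 0 0 0 0;0.2 0 0 0 0 0 0;0.1 0 0 0 0 0 0;0 0 0 0 0 0 0;-0.3 0 0 0 0 0 0;-0.6 0 0 0 0 0 0;-1 0 0 0 0 0 0;-1 0 0 0 0 0 0",
)

```text
time_s: 13.85
tcp_pos: [0.5927, 0.2638, 0.047]
ee_rot: [[-0.878, -0.0, -0.478], [0.478, -0.0, -0.878], [0.0, -1.0, 0.0]]
wrist_force: [0.0, 0.3, -0.3]
gripper_width: 0.776
```

```bash
python3 - <<'E'
from h import *
s=sense();print(s['time_s'],s['tcp_pos'].round(5),s['wrist_force'].round(2),s['moment'].round(3),s['gripper_width']);c=camera_params('wrist');im,d=capture('wrist')
np.savez('w8.npz',im=im,**c);cv2.imwrite('pics/w8.png',im[:,:,::-1])
E
```

```text
13.85 [0.59271 0.26381 0.04704] [ 0.02  0.32 -0.28] [ 0.005  0.024 -0.003] 0.7757001142571318
```

View pics/w8.png

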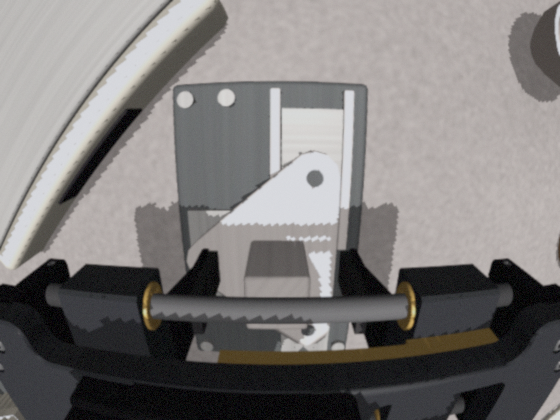

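Call:
move_arm(
  increments="-1 0 0 0 0 0 0;-1 0 -0.003 0 0 0 0;-1 0 -0.015 0 0 0 0;-1 0 -0.04 0 0 0 0;-1 0 -0.08 0 0 0 0;-1 0.02 -0.12 0 0 0 0;-1 0.05 -0.16 0 0 0 0;-1 0.08 -0.19 0 0 0 0",
)

```text
time_s: 14.7
tcp_pos: [0.5226, 0.3026, 0.2412]
ee_rot: [[-0.878, 0.004, -0.479], [0.479, 0.003, -0.878], [-0.002, -1.0, -0.004]]
wrist_force: [0.5, 0.4, 0.6]
gripper_width: 0.998
```

Call:
move_arm(
  increments="-1 0 0 0 0 0 0;-1 0 0 0 0 0 0;-1 0 0 0 0 0 0;-1 0 0 0 0 0 0",
)

```text
time_s: 15.1
tcp_pos: [0.5225, 0.3013, 0.2356]
ee_rot: [[-0.878, -0.002, -0.479], [0.479, -0.002, -0.878], [0.001, -1.0, 0.003]]
wrist_force: [0.6, -0.3, -0.4]
gripper_width: 1.002
```

```bash
python3 - <<'E'
from h import *
s=sense();print(s['time_s'],s['tcp_pos'].round(5),s['wrist_force'].round(2));c=camera_params('wrist');im,d=capture('wrist')
np.savez('w9.npz',im=im,d=d,**c);cv2.imwrite('pics/w9.png',im[:,:,::-1])
im,d=capture('scene');np.savez('s9.npz',im=im,d=d)
im2,d=capture('top');cv2.imwrite('pics/t9.png',np.hstack([cv2.resize(a,None,fx=5,fy=5,interpolation=2) for a in(im[165:245,325:400,::-1],im2[160:240,165:240,::-1])]))
E
```

```text
15.1 [0.52251 0.30134 0.23563] [ 0.59 -0.31 -0.4 ]
```

View pics/w9.png

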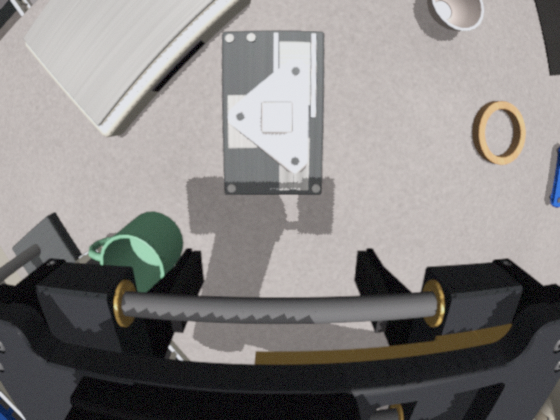

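View pics/t9.png

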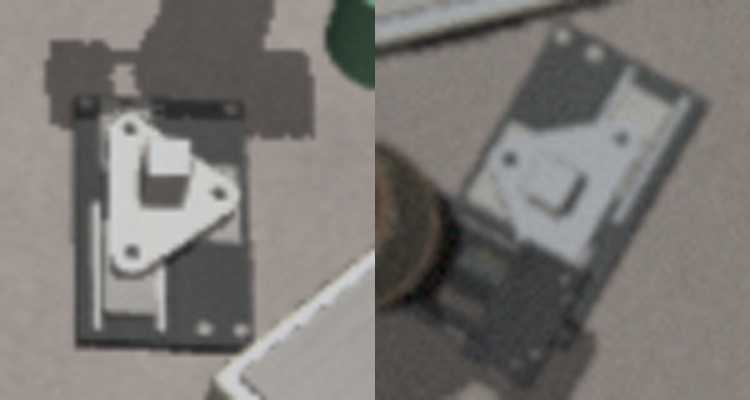

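```bash
python3 - <<'E'
from h import *
z=np.load('w9.npz');c={k:z[k] for k in('fx','fy','cx','cy','xyz','orientation')};g=z['im'].max(2).astype(float);dep=z['d']
H=[];U=[]
for u0 in((296,71),(239,116),(295,160)):
    u=np.array(u0,float)
    for _ in range(4):
        yy,xx=np.mgrid[int(u[1])-7:int(u[1])+8,int(u[0])-7:int(u[0])+8];w=((g[int(u[1])-7:int(u[1])+8,int(u[0])-7:int(u[0])+8].max()*.8)-g[yy,xx]).clip(0)*(np.hypot(xx-u[0],yy-u[1])<5);u=np.array([(w*xx).sum(),(w*yy).sum()])/w.sum()
    U.append(u);H.append(castf(u,c,.040)[0,:2]*1000)
H=np.array(H);print(np.round(U,1).tolist(),H.round(1).tolist(),[round(np.linalg.norm(H[i]-H[j]),1) for i,j in((0,1),(1,2),(0,2))])
X=H[0]-H[2];X/=np.linalg.norm(X);Y=np.array([-X[1],X[0]]);print('yaw',np.degrees(np.arctan2(X[1],X[0])))
a=np.radians(-28.7);X=np.array([np.cos(a),np.sin(a)]);Y=np.array([-X[1],X[0]]);O=np.array([588.07,267.77]);print((H-O)@np.c_[X,Y])
# depth -> world points
yy,xx=np.mgrid[0:420,0:560];A=(xx-c['cx'])/c['fx'];B=(yy-c['cy'])/c['fy'];th=np.hypot(A,B)+1e-9
ray=np.stack([A/th*np.tan(th),B/th*np.tan(th),np.ones_like(A)],-1)
P=(ray*dep[...,None])@c['orientation'].T+c['xyz']
def med(u,v,k=3): q=P[v-k:v+k+1,u-k:u+k+1].reshape(-1,3);return np.median(q,0)*1000
for n,u,v in(('near cone',293,82),('near flat',249,116),('near groove',296,150),('mid right',302,115),('spig',277,117),('base',262,60),('base2',232,165),('table',400,150),('table',200,150),('bar',295,52)):
    print(n,med(u,v,2).round(1))
E
```

```text
[[295.2, 70.8], [239.8, 116.2], [294.6, 160.8]] [[627.6, 223.3], [612.6, 300.1], [539.9, 271.3]] [np.float64(78.3), np.float64(78.3), np.float64(100.0)]
yaw -28.703869711160714
[[ 55.99388401 -20.06281661]
 [  6.01819593  40.17397916]
 [-43.98949925 -20.05606382]]
near cone [617.7 231.4  40.9]
near flat [607.8 291.   41. ]
near groove [550.1 264.2  40.6]
mid right [581.  240.1  40.6]
spig [592.7 264.6  85.1]
base [659.6 247.9  15. ]
base2 [567.9 339.9  15.5]
table [483.4 144.9   1. ]
table [603.2 368.9   1.1]
bar [648.6 211.   23.5]
```

All feet are home and the plate is level. Handing in.

```bash
python3 -c "
from station import r
print(r.finish_job())"
```

```text
the job is handed in; nothing more can be done
None
```

The stage is on the steel base with all three feet home and released, and the job is handed in. That took about 15 s of the 64 s; no verdict was reported.

- **How it went:** I gripped the spigot along the stage's y, lifted it clear of the mat and carried it over to the base. I then lowered it in half-millimetre steps with the cone foot over the pit, which I had located in the wrist images at about base x = 56 mm. At first touch the wrist force changed by about 7 N. I felt the pit walls on both sides, eased back to the middle and let go. The highest vertical load I read was about 9 N against the 25 N limit.
- **Feet position:** In the base's frame (taken from the seats), the last wrist image puts the feet at (56.0, -20.1), (-44.0, -20.1) and (6.0, 40.2) mm for cone, groove and flat. Yaw matches the base.
- **Feet height:** The plate top reads 40.6 to 41.0 mm at four points. The table itself reads about 1 mm high, so that is about 40 mm, which is home height and level. A foot left on the bar beside the pit would ride 4.4 mm higher.
- **Gripper and bystanders:** The gripper is open and about 0.19 m clear. The bystanders stayed clear of the gripper's path, but I did not measure their positions again at the end.
- **What disagreed:** The base plate's outline is centred about 9 mm in x and 4 mm in y away from the origin that the seats give. I trusted the seats, which agreed with each other to about 1 mm. Arm pose readings wandered by 1 to 3 mm after fast moves, so I aligned the foot and pit within single wrist images.

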